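# Tweezers held at the marked tip gap

### The arm

A 6-joint arm with a two-finger parallel gripper is mounted at the origin on the work surface. World frame = base frame: x ahead of the robot, y to its left, z up, the work surface at z = 0. Lengths are in mm, angles in rad, forces in N, time in s.
With the tool pointing down it reaches from about 325 to 750 mm from the base axis. Payload 7.6 kg.
Tool frame: the origin (TCP) lies midway between the tips of the shut fingers; the grasp point (between the pads) lies 19 mm behind it; z points along the fingers, y is the line along which they close (so a half turn about z gives the same grasp; the last joint's range is limited). The gripper opens to 85 mm and grips with 20 to 120 N. Pads are 22 mm wide; open, the fingers measure 114 mm over their backs; the gripper's body (76 mm by 85 mm) begins 54 mm behind the grasp point. The pads swing forward as they close: fully open they stand 13 mm farther back than shut.
Start: joints at [1.075, 0.052, 1.401, -0, 1.689, -0.07], TCP at [216.838, 478.15, 231.323] pointing down, gripper open.
Joint ranges: [-2.9, 2.9], [-0.91, 2.17], [0.12, 2.37], [-1.06, 4.2], [0.26, 2.73], [-2.93, 2.93]. Speed limits (rad/s): [2.57, 2.57, 3.01, 3.14, 3.14, 3.14].

### API

Orientations are given as a rotation vector (axis times angle).
In Python, from workcell import robot gives the robot as it stands.
- The arm moves only by the tool apply_moves, never from a script. Its argument "commands" is one flat list of numbers, 6 for each row, row after row: the shift along the tool's x, y, z scaled (see below), then the turn, a rotation vector about the tool's x, y, z scaled (see below). In form: [tx, ty, tz, ax, ay, az, tx, ty, tz, ax, ay, az, ...]. A call has 1 to 8 rows; each row shifts and turns the commanded pose from where the row before left it, along the tool's axes as they then stand; what a row does not reach is not made up. The controller multiplies each number of a shift by 20 cm and each number of a turn by 90 degrees. A row lasts 1/8 s, in which the tool goes at most 62.5 mm and 10.7 degrees, less where a joint would pass 70% of its speed; a pose out of reach is approached as far as the arm can. A call with a number of a shift or a turn outside -1 to 1 is refused whole. A call with a gripper value outside its range is refused whole. "hand" is the opening, from 0 (shut) to 1 (fully open), set as the call begins (left out, the last holds). The fingers move at their own pace and stop on an object; "squeeze" is the grip in N (left out, the last holds). Time passes only in rows, so rows that do not move let the fingers close. It gives the time, the measured TCP pose, the force, the opening and the grip force at its end, in the units of the state.
- robot.observe(): the state, without advancing time (a new reading comes with each control period).
- robot.capture(name): name is "side" or "top" or "wrist"; returns a dict with "image" (384x512x3 uint8, red, green, blue), "range_z" (384x512 float32, mm along the optical axis (not along the pixel's ray), 0 where there is no reading), "fx", "fy", "cx", "cy" (pixels), "R" (3x3) and "t" (3): a world point X has camera coordinates R X + t; the wrist camera has in their place "mount" (4x4, takes a point from camera to tool coordinates, whose origin is the TCP and whose axes are the flange's). Camera axes: x right, y down, z forward; pixel columns grow to the right and rows downward; lengths in mm; the calibration is good to about 2 mm. A picture is of the moment at which its call begins: read the wrist's pose just before it.
- robot.close_job(): hands the job in; it is judged then, once.
The state is a dict: "time_s": time; "joint_pos": joint angles; "joint_vel": joint speeds; "joint_efforts": joint torques, N m; "ee_pos": TCP position; "tool_rot": TCP orientation; "wrist_force": force on the tool from outside, world axes, zero at the start; "torque": the same for the moment, N m; "gripper_width": opening from 0.0 (shut) to 1.0 (fully open); "finger_force": force on a finger pad.
Only numpy, scipy, OpenCV 4.12 (cv2) and the standard library are available. Lean on these libraries where they do the work, as an engineer would, in place of code of your own. Each camera call takes 0.05 s, during which the arm holds its last target. There are 200 camera calls.

### The job

On the leather bench, take the lid off the lidded grey tub by its tab, tipping it up off the rim so that its other end leaves the tub last, and lay it flat, right way up, in the middle of the pale stone slab. Then take the sprung tweezers out of the tub by their grip pads, squeeze them until the tip of the moving arm lines up with the pointer of the brass slider on their cross bar (do not shift the slider), and hold them at least 12 cm above the bench with the gap steady. Finish while still holding them like that, and leave the rest of the bench alone.

Things in the scene. Friction and masses are not known exactly. Their poses are not given: they have to be found in the camera images.
- tub: open-topped grey sheet-metal tub, fixed to the bench, 200 (x) x 150 (y) x 56 mm high, walls 5 mm, floor 5 mm thick; origin at the centre of its underside, z up. Two wooden ribs cross its floor (10 mm wide, tops 26 mm above the bench, centred at x = -50 and x = +52); the tweezers lie on them.
- lid: loose flat grey lid, plate 206 (x) x 156 (y) x 5 mm, about 180 g, lying on the tub's rim; origin at the centre of the plate's underside, z up. A 6 mm deep lip below the plate (184 x 134 mm outside) drops into the tub's mouth, so on a flat surface the lid rests on the lip with its origin 6 mm up. At its +x end an upright wooden tab stands on it.
- lid_tab (a point): grip point of the lid's wooden tab, at (83, 0, 28) mm in the lid's frame; the tab is 30 mm long in x, 14 mm thick in y (the width to grip), and from 5 to 41 mm above the plate's underside
- lid_near_edge (a point): middle of the lid's edge farthest from the tab, at (-103, 0, 0) mm in the lid's frame; the lid tips about this edge when the tab is raised
- slab: flat pale stone slab, fixed, 250 (x) x 190 (y) x 20 mm; origin at the centre of its underside, top face 20 mm above it
- tweezers: steel sprung tweezers lying loose on edge in the tub, about 92 g, 152 mm long, 16 mm high (24 at the slider). Origin on the underside, z up, x from heel (-73 mm) to tips (+79). Two arms spread in the x-y plane from a heel block: the fixed one on the -y side, the moving one (tw_arm) on the +y side, hinged at (-62, 4). A cross bar on the fixed arm runs along y at x = 70, z 15 to 18, over the arms.
- tw_grip (a point): grip point at (18, 0, 10) mm in the tweezers' frame, midway between the dark grip pads outside the arms (36 mm long in x, z 0 to 16, grip across y; near the centre of mass). Relaxed they are about 43 mm over their outsides; this falls by about 80 mm per rad of tw_arm; parallel at tw_arm 0.17. In the grip the tweezers turn about z as they close, staying about symmetric.
- tw_arm (a joint): closing angle of the moving arm in rad: 0 relaxed and open, 0.30 almost shut. Sprung: 0.30 N m at 0, rising 2.5 N m per rad (4 to 13 N at the pads); springs open when let go. In the tweezers' frame the tip point tw_tip is at y = 4 mm + 133.4 mm * sin(0.144 - angle), the fixed arm's tip at y = -23 mm.
- tw_mark (a joint): place of the brass slider along the cross bar in m: its centre lies at this y in the tweezers' frame (x = +70 mm), between -0.008 and +0.009. Stiff; it stays where it is unless pushed with over 6 N.
- tw_tip (a point): point on the centre line of the moving arm's tip, at x = +70 mm, under the cross bar; the tip is 3 to 4 mm wide and reaches 9 mm past the bar
- mark_point (a point): centre of the brass slider on the cross bar, 5 mm wide in y, 10 mm long in x, 7 mm high, with a thin pointer towards the tips. The gap is right when tw_tip has the same y in the tweezers' frame as this point, that is when the moving arm's tip lies right under it.
- jar: closed glass jar, 48 mm across, 62 high; bystander, to be left alone
- spool: thread spool, 34 mm across, 44 high; bystander, to be left alone
- gluepot: white glue pot with a cone nozzle, 72 mm across, 130 high; bystander, to be left alone
- burnisher: lying turned wooden burnisher, 100 mm long; bystander, to be left alone
- hammer: lying hammer, 240 mm long; bystander, to be left alone
- weight: steel bar weight, 90 x 40 x 30 mm; bystander, to be left alone
- dyebottle: amber bottle, 52 mm across, 110 high; bystander, to be left alone
Not all that is in view belongs to the job. What is shaped like the tub but red is not meant.

How it is judged:
By the outcome, as a careful person would: the job done as asked, in the order asked, and still so for the second after the job is handed in, while the arm keeps its last pose, push and grip.
It also fails if it takes over 54 s, if anything falls off the work surface, if the arm or the gripper's body presses on something with over 40 N, if the wrist force passes 120 N, or if a joint passes its speed limit or range.

## Working session

There is one attempt and no reset: what is moved stays moved. The work goes in short steps, Python scripts to look and compute and a tool call to move; the robot and the scene stay as the last step left them, time stands still between calls to the robot, and variables do not carry over. Pictures are saved under pics/ and viewed, at most 10 in all, crops included, and the job is handed in when it is done.

Besides the shell and the picture viewer there is one more tool, called after "Request:" as name(argument=value, ...) on one line, values as JSON. apply_moves: Moves the arm, as the interface text tells. Its arguments: {"type":"object","properties":{"commands":{"type":"array"},"hand":{"type":"number"},"squeeze":{"type":"number"}},"required":["commands"]}

```bash
mkdir -p pics && cat > h.py <<'E'
import numpy as np, cv2
from workcell import robot
from scipy.spatial.transform import Rotation as Ro
def cap(n):
    s=robot.observe(); c=robot.capture(n)
    if n=="wrist":
        T=np.eye(4); T[:3,:3]=Ro.from_rotvec(s["tool_rot"]).as_matrix(); T[:3,3]=s["ee_pos"]
        W=T@np.array(c["mount"]); c["R"]=W[:3,:3].T; c["t"]=-W[:3,:3].T@W[:3,3]
    c["R"]=np.array(c["R"]);c["t"]=np.array(c["t"]).ravel()
    return c
def cloud(c):
    z=c["range_z"].astype(float); v,u=np.mgrid[:384,:512]
    P=np.stack([(u-c["cx"])/c["fx"]*z,(v-c["cy"])/c["fy"]*z,z],-1)
    W=(P-c["t"])@c["R"]; W[z<=0]=np.nan; return W
def save(c,name,crop=None,sc=1.5):
    im=c["image"][...,::-1]
    if crop: im=im[crop[1]:crop[3],crop[0]:crop[2]]
    cv2.imwrite("pics/"+name,cv2.resize(im,None,fx=sc,fy=sc,interpolation=cv2.INTER_CUBIC))
E
python3 - <<'E'
from h import *
import pickle
print(robot.observe())
d={n:cap(n) for n in("top","side","wrist")}
pickle.dump(d,open("d0.pkl","wb"))
im=np.hstack([cv2.resize(d[n]["image"],(400,300)) for n in("side","wrist")])
big=np.vstack([cv2.resize(d["top"]["image"],(400,300)).repeat(1,0)])
save(d["top"],"top0.png"); cv2.imwrite("pics/sw0.png",im[...,::-1])
for n in d: print(n,d[n]["R"].round(3).tolist(),d[n]["t"].round(1),d[n]["fx"],np.nanmin(d[n]["range_z"]))
E
```

```text
{'time_s': 0.0, 'joint_pos': array([ 1.07468839e+00,  5.28601705e-02,  1.40171650e+00, -1.77356981e-06,
        1.68861243e+00, -7.03155729e-02]), 'joint_vel': array([ 0.00064245, -0.00045327, -0.00041058,  0.00086954,  0.00098379,
        0.00023283]), 'joint_efforts': array([ 2.14359711e-04, -3.81663322e+01, -3.60189199e+01, -1.07467451e-04,
        6.21846761e-03, -7.28346492e-06]), 'ee_pos': array([216.69092805, 477.8646347 , 230.46433595]), 'tool_rot': array([-6.63698284e-01, -3.07022980e+00,  2.40822517e-03]), 'wrist_force': array([-0.8204719 ,  0.41104051, -0.65422108]), 'torque': array([-0.03149538, -0.0011392 , -0.04294516]), 'finger_force': 0.0, 'gripper_width': 0.9978802744552951}
top [[0.026, -1.0, -0.01], [-0.993, -0.024, -0.117], [0.117, 0.013, -0.993]] [-22.8 470.8 946.2] 348.1696825648315 0.0
side [[0.949, -0.314, -0.017], [-0.199, -0.56, -0.804], [0.243, 0.767, -0.594]] [-434.6  146.5 1353.6] 416.7250748833361 0.0
wrist [[0.414, 0.91, -0.001], [0.86, -0.391, 0.328], [0.298, -0.137, -0.945]] [-523.8  -41.9  381.7] 338.9451309367314 0.0
```

View pics/top0.png

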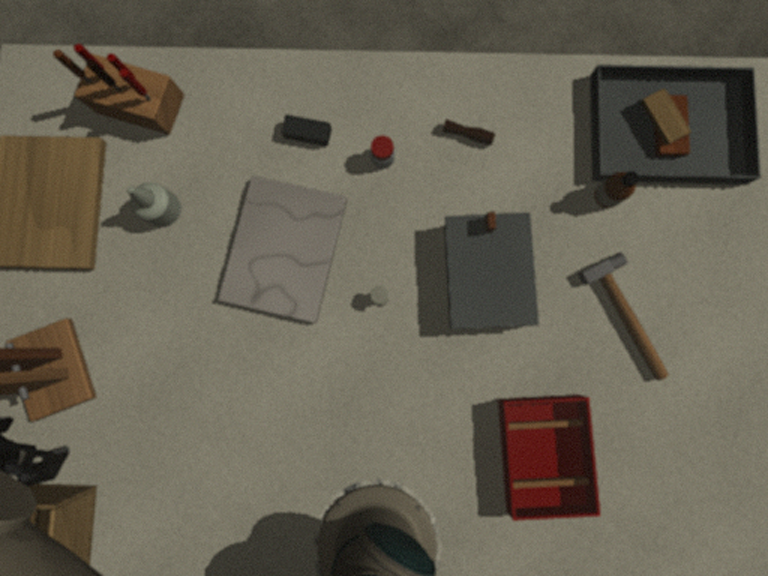

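View pics/sw0.png

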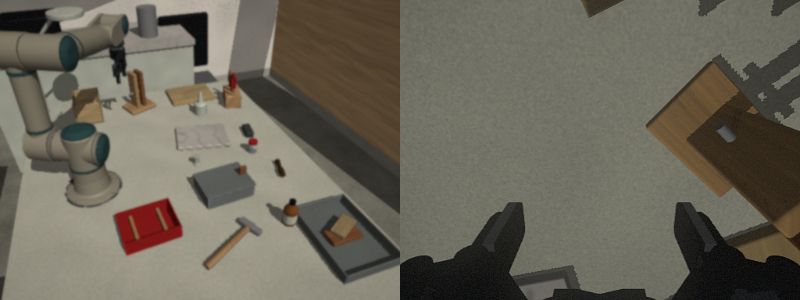

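The top view shows the grey lid at (490,270) with its tab at its far end (490,220), and the slab at (282,250). The jar is at (380,150), the spool at (378,297) and the hammer at (620,310). In the side view the lid is at (225,185) with the tab at (242,169).

```bash
python3 - <<'E'
from h import *
import pickle
d=pickle.load(open("d0.pkl","rb"))
def rect(P):
    r=cv2.minAreaRect(P[:,:2].astype(np.float32)); return np.round(r[0],1),np.round(r[1],1),round(r[2],2)
for n in("top","side"):
    W=cloud(d[n]); x,y,z=W[...,0],W[...,1],W[...,2]
    c=d[n]; L=(np.array([[[0,0,0]]])) 
    # lid seed location
    reg=(x>330)&(x<620)&(y<-10)&(y>-260)
    m=reg&(z>52)&(z<70)
    print(n,"lid",m.sum(),np.nanmedian(z[m]),rect(W[m]), np.nanmin(W[m],0).round(),np.nanmax(W[m],0).round())
    m2=reg&(z>78)&(z<120)
    q=W[m2]; print(" tab",len(q),q.mean(0).round(1),rect(q),np.percentile(q[:,2],[5,50,95]).round(1))
    m3=(x>330)&(x<620)&(y>60)&(y<330)&(z>13)&(z<27)
    lab,nn=None,None
    k,lb,st,ce=cv2.connectedComponentsWithStats(m3.astype(np.uint8)); i=1+np.argmax(st[1:,4])
    q=W[lb==i]; print(" slab",len(q),np.median(q[:,2]).round(1),rect(q))
    # bench
    mb=(x>250)&(x<350)&(y>0)&(y<200); print(" bench z",np.nanmedian(z[mb]).round(1))
    # other tall things
    for nm,b in dict(jar=(560,760,-20,60),spool=(380,480,-20,80),glue=(400,620,280,450),dye=(400,650,-330,-240)).items():
        mm=(x>b[0])&(x<b[1])&(y>b[2])&(y<b[3])&(z>30); q=W[mm]
        if len(q): print("  ",nm,q[:,:2].mean(0).round(),q[:,2].max().round(),q.min(0).round(),q.max(0).round())
E
```

```text
top lid 3971 61.41843338266694 (array([ 499.7, -190.8]), array([206.6, 151.1]), 3.75) [ 392. -260.   54.] [ 606. -109.   69.]
 tab 74 [ 580.9 -186.3   95.2] (array([ 581.2, -187. ]), array([27.9, 13.2]), 3.59) [85.  96.8 99.5]
 slab 4805 19.8 (array([526.4, 197.1]), array([190.8, 225.2]), 78.54)
 bench z 0.1
   jar [722.   9.] 66.0 [703. -13.  31.] [746.  30.  66.]
   spool [450.   7.] 47.0 [433.  -9.  39.] [467.  24.  47.]
   glue [600. 423.] 133.0 [577. 400.  30.] [620. 450. 133.]
   dye [ 495. -256.] 67.0 [ 401. -278.   56.] [ 606. -240.   67.]
side lid 1976 59.4598970609931 (array([ 499.7, -189.4]), array([208.2, 151.9]), 3.47) [ 392. -260.   54.] [ 607. -109.   70.]
 tab 71 [ 581.  -192.8   89.6] (array([ 580.8, -189.8]), array([30.8, 17.7]), 7.02) [79.1 89.9 97.4]
 slab 1486 18.0 (array([525.2, 196.3]), array([199.9, 223.9]), 79.02)
 bench z -1.8
   jar [722.   1.] 65.0 [703. -17.  30.] [745.  28.  65.]
   spool [449.   4.] 45.0 [434. -10.  31.] [464.  22.  45.]
   glue [601. 419.] 130.0 [574. 393.  30.] [620. 445. 130.]
   dye [ 495. -262.] 65.0 [ 400. -280.   30.] [ 607. -240.   65.]
```

```bash
python3 - <<'E'
from h import *
import pickle
d=pickle.load(open("d0.pkl","rb"))
for n in("top","side"):
    W=cloud(d[n]); x,y,z=W[...,0],W[...,1],W[...,2]
    for nm,seed,lo,hi in(("lid",(480,-200),52,68),("slab",(526,197),13,27)):
        m=(z>lo)&(z<hi)&(abs(x-seed[0])<220)&(abs(y-seed[1])<170)
        k,lb,st,ce=cv2.connectedComponentsWithStats(m.astype(np.uint8),connectivity=4); i=1+np.argmax(st[1:,4])
        q=W[lb==i]; b=cv2.boxPoints(cv2.minAreaRect(q[:,:2].astype(np.float32)))
        r=cv2.minAreaRect(q[:,:2].astype(np.float32)); print(n,nm,len(q),np.median(q[:,2]).round(1),np.round(r[0],1),np.round(r[1],1),r[2],b.round().tolist())
s=robot.observe();print(Ro.from_rotvec(s["tool_rot"]).as_matrix().round(3).tolist(),s["ee_pos"])
E
```

```text
top lid 4271 61.4 [ 499.9 -193.5] [206.2 156.6] 3.9671831130981445 [[392.0, -123.0], [402.0, -279.0], [608.0, -265.0], [597.0, -108.0]]
top slab 5703 19.8 [538.6 194.5] [190.8 250.1] 78.43962097167969 [[397.0, 126.0], [642.0, 76.0], [680.0, 263.0], [435.0, 313.0]]
side lid 2247 59.4 [ 500.  -193.8] [208.1 161. ] 3.511428117752075 [[391.0, -120.0], [401.0, -281.0], [609.0, -268.0], [599.0, -107.0]]
side slab 1755 18.0 [537.8 193.8] [201.3 248.7] 78.37801361083984 [[396.0, 120.0], [639.0, 70.0], [680.0, 267.0], [436.0, 317.0]]
[[-0.911, 0.413, -0.001], [0.413, 0.911, -0.001], [0.0, -0.001, -1.0]] [216.73462948 477.93565723 230.66205509]
```

```bash
cat > plan.py <<'E'
from h import *
def Rdown(yaw_deg,tilt=0):  # tool x at yaw, z down; tilt about the tool's own y (deg)
    a=np.radians(yaw_deg); x=np.array([np.cos(a),np.sin(a),0]); z=np.array([0,0,-1.])
    R=np.stack([x,np.cross(z,x),z],1); return R@Ro.from_euler("y",tilt,degrees=True).as_matrix()
def plan(way,mm=45,deg=9,cur=None):
    """way: list of (pos,R[,mm]) ; prints rows rounded to 3 decimals, tracking rounded pose"""
    s=robot.observe()
    p,R=(np.array(s["ee_pos"]),Ro.from_rotvec(s["tool_rot"])) if cur is None else (cur[0],Ro.from_matrix(cur[1]))
    rows=[]
    for w in way:
        P=np.array(w[0],float);Q=Ro.from_matrix(w[1]);m=w[2] if len(w)>2 else mm
        p0,dR=p.copy(),(R.inv()*Q).as_rotvec();R0=R
        n=max(1,int(np.ceil(max(np.linalg.norm(P-p)/m,np.degrees(np.linalg.norm(dR))/deg))))
        for i in range(1,n+1):
            t=R.inv().apply(p0+(P-p0)*i/n-p)/200; a=(R.inv()*R0*Ro.from_rotvec(dR*i/n)).as_rotvec()/(np.pi/2)
            t,a=t.round(3),a.round(3); p=p+R.apply(t*200);R=R*Ro.from_rotvec(a*np.pi/2); rows.append(list(t)+list(a))
    rows=np.array(rows)+0.
    for k in range(0,len(rows),8): print("["+",\n".join(",".join(f"{v:g}" for v in r) for r in rows[k:k+8])+"]")
    print(len(rows),p.round(1))
E
python3 - <<'E'
from plan import *
plan([((582.3,-188.2,160),Rdown(183.8))])
c=robot.capture("wrist");print(np.array(c["mount"]).round(2).tolist())
E
```

```text
[-0.179,-0.134,0.021,0,0,-0.018,
-0.175,-0.139,0.021,0,0,-0.019,
-0.171,-0.144,0.021,0,0,-0.018,
-0.166,-0.149,0.021,0,0,-0.019,
-0.162,-0.154,0.021,0,0,-0.018,
-0.158,-0.158,0.021,0,0,-0.019,
-0.153,-0.163,0.02,0,0,-0.018,
-0.148,-0.167,0.021,0,0,-0.018]
[-0.143,-0.172,0.021,0,0,-0.019,
-0.139,-0.175,0.021,0,0,-0.018,
-0.133,-0.18,0.021,0,0,-0.019,
-0.128,-0.183,0.021,0,0,-0.018,
-0.122,-0.187,0.021,-0.001,0,-0.019,
-0.117,-0.19,0.021,0,0,-0.018,
-0.112,-0.194,0.02,0,0,-0.018,
-0.106,-0.197,0.021,0,0,-0.019]
[-0.1,-0.2,0.021,0,0,-0.018]
17 [ 582.3 -188.2  159.9]
[[-0.0, -0.94, -0.33, 85.04], [1.0, -0.0, 0.0, -0.7], [-0.0, -0.33, 0.94, -143.23], [0.0, 0.0, 0.0, 1.0]]
```

Request:
apply_moves(commands=[-0.179, -0.134, 0.021, 0, 0, -0.018, -0.175, -0.139, 0.021, 0, 0, -0.019, -0.171, -0.144, 0.021, 0, 0, -0.018, -0.166, -0.149, 0.021, 0, 0, -0.019, -0.162, -0.154, 0.021, 0, 0, -0.018, -0.158, -0.158, 0.021, 0, 0, -0.019, -0.153, -0.163, 0.02, 0, 0, -0.018, -0.148, -0.167, 0.021, 0, 0, -0.018], hand=1)

```text
time_s: 1.2
ee_pos: [389.3, 163.4, 197.8]
tool_rot: [0.304, 3.127, 0.0]
wrist_force: [0.3, 0.2, 0.5]
gripper_width: 0.997
finger_force: 0.0
```

Request:
apply_moves(commands=[-0.143, -0.172, 0.021, 0, 0, -0.019, -0.139, -0.175, 0.021, 0, 0, -0.018, -0.133, -0.18, 0.021, 0, 0, -0.019, -0.128, -0.183, 0.021, 0, 0, -0.018, -0.122, -0.187, 0.021, -0.001, 0, -0.019, -0.117, -0.19, 0.021, 0, 0, -0.018, -0.112, -0.194, 0.02, 0, 0, -0.018, -0.106, -0.197, 0.021, 0, 0, -0.019])

```text
time_s: 2.2
ee_pos: [561.5, -150.1, 163.9]
tool_rot: [0.06, -3.141, -0.003]
wrist_force: [0.3, 0.2, 0.8]
gripper_width: 0.999
finger_force: 0.0
```

Request:
apply_moves(commands=[-0.1, -0.2, 0.021, 0, 0, -0.018, 0, 0, 0, 0, 0, 0, 0, 0, 0, 0, 0, 0])

```text
time_s: 2.58
ee_pos: [582.2, -187.5, 159.7]
tool_rot: [0.103, -3.139, -0.004]
wrist_force: [0.2, -0.4, -0.1]
gripper_width: 1.001
finger_force: 0.0
```

```bash
python3 - <<'E'
from plan import *
s=robot.observe();print(s["ee_pos"],s["joint_pos"].round(2),s["time_s"])
c=cap("wrist");save(c,"w1.png");W=cloud(c);x,y,z=W[...,0],W[...,1],W[...,2]
m=(z>80)&(z<104)&(abs(x-582)<40)&(abs(y+188)<25);q=W[m]
print(len(q),q.mean(0),np.percentile(q[:,2],[5,50,95]))
t=W[m&(z>93)];print(cv2.minAreaRect(t[:,:2].astype(np.float32)))
m=(z>55)&(z<66)&(abs(y+190)<90);print(np.nanmedian(z[m]))
plan([((582.3,-188.2,66),Rdown(183.8),30)])
E
```

```text
[ 582.22219052 -187.53732373  159.66872386] [-0.37  0.33  1.23  0.    1.58 -2.01] 2.575
1019 [ 580.30578301 -188.48117302   96.0778228 ] [85.97498766 97.33081267 98.50332895]
((582.6976318359375, -188.2380828857422), (29.67076301574707, 13.454293251037598), 3.219484567642212)
61.62906218995158
[0,-0.001,0.118,0,0,0,
0,-0.002,0.117,0.001,0,0,
0,-0.001,0.118,0,0,0,
0,-0.001,0.118,0,0,0]
4 [ 582.3 -188.1   65.9]
```

View pics/w1.png

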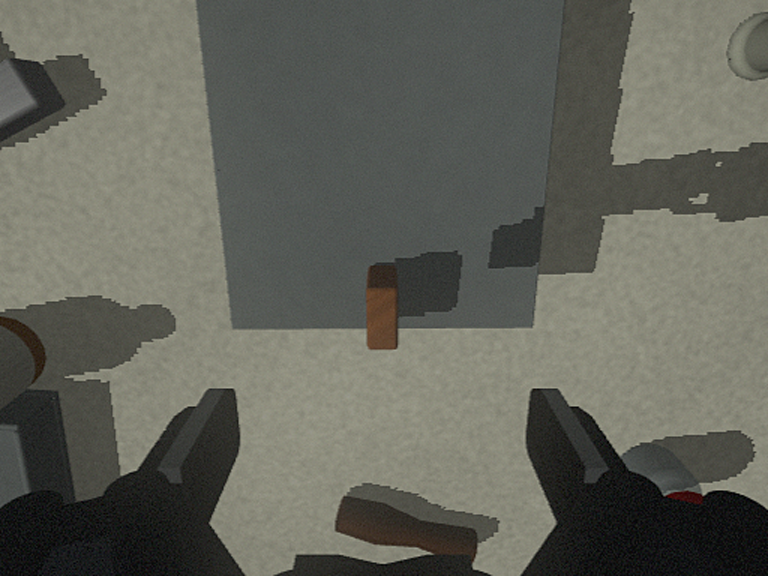

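The wrist view has the tab at (382,310), centred between the open fingers at (210,430) and (550,430). Three views agree on its position: (582.7, -188.2), top at 97.5. I'm descending to grip it.

Request:
apply_moves(commands=[0, -0.001, 0.118, 0, 0, 0, 0, -0.002, 0.117, 0.001, 0, 0, 0, -0.001, 0.118, 0, 0, 0, 0, -0.001, 0.118, 0, 0, 0])

```text
time_s: 3.12
ee_pos: [582.5, -187.7, 65.9]
tool_rot: [-0.106, 3.139, -0.0]
wrist_force: [-0.6, 0.1, -0.3]
gripper_width: 1.0
finger_force: 0.0
```

Request:
apply_moves(commands=[0, 0, 0, 0, 0, 0, 0, 0, 0, 0, 0, 0, 0, 0, 0, 0, 0, 0, 0, 0, 0, 0, 0, 0, 0, 0, 0, 0, 0, 0, 0, 0, 0, 0, 0, 0], hand=0, squeeze=70)

```text
time_s: 3.88
ee_pos: [583.1, -189.1, 67.1]
tool_rot: [-0.103, 3.138, -0.001]
wrist_force: [-0.5, 0.5, 5.1]
gripper_width: 0.151
finger_force: 69.1
```

```bash
cat > tip.py <<'E'
from plan import *
# lid poses about near edge; grasp = TCP relative to lid fixed
s=robot.observe();p=np.array(s["ee_pos"]);R=Ro.from_rotvec(s["tool_rot"]).as_matrix()
print(p,s["wrist_force"],s["gripper_width"])
a=np.radians(3.8);ax=np.array([-np.sin(a),np.cos(a),0]);piv=np.array([397.2,-200.4,56.])
way=[]
for th in (4,8,12,16):
    Q=Ro.from_rotvec(-np.radians(th)*ax).as_matrix();way.append((piv+Q@(p-piv),Q@R,30))
q,QR=way[-1][:2]
way.append((q+[0,0,60],QR,20))
way.append((q+[0,0,100],QR,30))
plan(way,deg=4.1)
E
python3 tip.py
```

```text
[ 583.14452178 -189.07099232   67.12125661] [-0.54238351  0.49888634  5.13586051] 0.15091832849107367
[0.006,0,-0.065,0,-0.044,0,
0.006,0,-0.065,0,-0.045,0,
0.006,0,-0.065,0,-0.044,0,
0.006,0,-0.064,0,-0.045,0,
-0.021,0,-0.072,0,0,0,
-0.021,0,-0.072,0,0,0,
-0.02,0,-0.072,0,0,0,
-0.021,0,-0.073,0,0,0]
[-0.028,0,-0.096,0,0,0,
-0.028,-0.001,-0.096,0,0,0]
10 [ 572.9 -189.8  218.1]
```

Request:
apply_moves(commands=[0.006, 0, -0.065, 0, -0.044, 0, 0.006, 0, -0.065, 0, -0.045, 0, 0.006, 0, -0.065, 0, -0.044, 0, 0.006, 0, -0.064, 0, -0.045, 0, 0, 0, 0, 0, 0, 0])

```text
time_s: 4.5
ee_pos: [571.8, -189.8, 117.0]
tool_rot: [-0.093, 2.86, 0.013]
wrist_force: [0.8, -0.2, -1.9]
gripper_width: 0.155
finger_force: 68.1
```

```bash
python3 - <<'E'
from plan import *
s=robot.observe();print(s["ee_pos"],s["wrist_force"],s["gripper_width"],s["joint_pos"].round(2))
c=cap("side");save(c,"s2.png",(170,130,370,280),3)
W=cloud(c);W2=cloud(cap("top"))
a=np.radians(3.8);e=np.array([np.cos(a),np.sin(a)])
for w in(W,W2):
    for lo in range(-110,90,25):
        d=w[...,:2]-[500,-193.6]; u=d@e;v=d@[-e[1],e[0]]
        m=(u>lo)&(u<lo+25)&(abs(v)<50)&(w[...,2]>50);print(lo+12,np.nanmedian(w[...,2][m]).round(1),end=" ")
    print()
E
```

```text
[ 571.77217919 -189.83105044  117.0492716 ] [ 0.75198907 -0.21099769 -1.92548761] 0.1546600307596246 [-0.44  0.15  1.55  0.14  1.2  -2.12]
-98 372.1 -73 365.4 -48 79.3 -23 306.9 2 278.8 27 255.4 52 156.6 77 112.4 
-98 427.6 -73 405.6 -48 408.2 -23 422.1 2 428.3 27 427.9 52 406.9 77 114.5
```

View pics/s2.png

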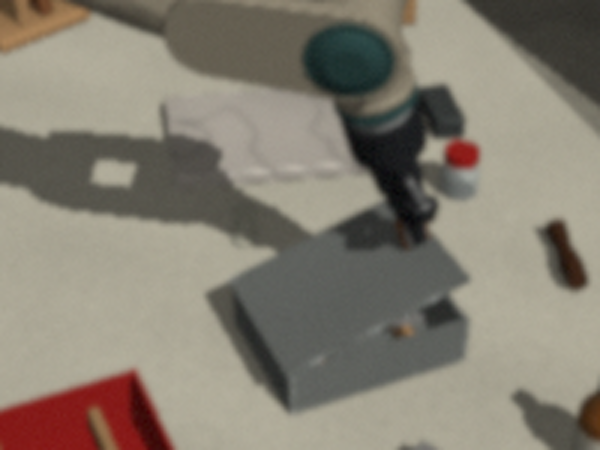

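The side crop shows the lid tipped about its near edge (235,290)-(290,410), with the tab end up at (410,235) held by the gripper. Now the lift.

Request:
apply_moves(commands=[-0.021, 0, -0.072, 0, 0, 0, -0.021, 0, -0.072, 0, 0, 0, -0.02, 0, -0.072, 0, 0, 0, -0.021, 0, -0.073, 0, 0, 0, -0.028, 0, -0.096, 0, 0, 0, -0.028, -0.001, -0.096, 0, 0, 0, 0, 0, 0, 0, 0, 0])

```text
time_s: 5.48
ee_pos: [573.4, -190.1, 219.6]
tool_rot: [-0.094, 2.856, 0.011]
wrist_force: [0.4, -0.2, -1.6]
gripper_width: 0.154
finger_force: 68.3
```

```bash
python3 - <<'E'
from plan import *
s=robot.observe();print(s["ee_pos"],s["wrist_force"],s["gripper_width"])
c=cap("side");W=cloud(c)
# lid plane from side cloud: points above 70 in lid region with grey colour
im=c["image"].astype(int);grey=(im.max(-1)-im.min(-1)<25)
m=grey&(W[...,2]>85)&(W[...,2]<200)&(W[...,0]>350)&(W[...,0]<620)&(W[...,1]<-100)&(W[...,1]>-290)
k,lb,st,ce=cv2.connectedComponentsWithStats(m.astype(np.uint8));i=1+np.argmax(st[1:,4]);q=W[lb==i]
A=np.c_[q[:,:2]-[500,-193],np.ones(len(q))]
co=np.linalg.lstsq(A,q[:,2],rcond=None)[0];r=abs(A@co-q[:,2])<4;co=np.linalg.lstsq(A[r],q[r,2],rcond=None)[0]
print(len(q),r.sum(),co,np.degrees(np.arctan(co[:2])),q.min(0),q.max(0))
plan([((530,-185,190),Rdown(183.8),30),((560,0,160),Rdown(176),45),((619.6,177.7,120),Rdown(168.5),40)],deg=6)
E
```

```text
[ 573.35507338 -190.09195353  219.56352195] [ 0.44601612 -0.19680895 -1.57930561] 0.1538534843091356
1809 1767 [2.88442794e-01 1.71258887e-02 1.90658930e+02] [16.08982487  0.98114523] [ 392.57807067 -283.12164704  155.94317543] [ 538.60773667 -113.00533895  199.9926161 ]
[0.081,0.013,0.025,0,0.06,0,
0.078,0.013,0.032,0,0.059,0,
0.074,0.012,0.039,0,0.06,0,
-0.042,0.183,0.03,0,0,0.017,
-0.037,0.184,0.03,0,0,0.018,
-0.032,0.184,0.03,0,0,0.017,
-0.027,0.186,0.03,0,0,0.017,
-0.022,0.186,0.03,0,0,0.017]
[-0.047,0.181,0.04,0,0,0.017,
-0.042,0.183,0.04,0,0,0.016,
-0.038,0.184,0.039,0,0,0.017,
-0.033,0.184,0.04,0,0,0.017,
-0.028,0.186,0.04,0,0,0.017]
13 [619.6 177.7 120. ]
```

Request:
apply_moves(commands=[0.081, 0.013, 0.025, 0, 0.06, 0, 0.078, 0.013, 0.032, 0, 0.059, 0, 0.074, 0.012, 0.039, 0, 0.06, 0, -0.042, 0.183, 0.03, 0, 0, 0.017, -0.037, 0.184, 0.03, 0, 0, 0.018, -0.032, 0.184, 0.03, 0, 0, 0.017, -0.027, 0.186, 0.03, 0, 0, 0.017, -0.022, 0.186, 0.03, 0, 0, 0.017])

```text
time_s: 6.52
ee_pos: [559.3, 1.4, 157.8]
tool_rot: [-0.11, -3.137, 0.0]
wrist_force: [0.8, -0.2, -1.9]
gripper_width: 0.155
finger_force: 68.3
```

Request:
apply_moves(commands=[-0.047, 0.181, 0.04, 0, 0, 0.017, -0.042, 0.183, 0.04, 0, 0, 0.016, -0.038, 0.184, 0.039, 0, 0, 0.017, -0.033, 0.184, 0.04, 0, 0, 0.017, -0.028, 0.186, 0.04, 0, 0, 0.017, 0, 0, 0, 0, 0, 0, 0, 0, 0, 0, 0, 0])

```text
time_s: 7.4
ee_pos: [618.9, 177.5, 118.3]
tool_rot: [-0.315, -3.123, 0.002]
wrist_force: [-0.0, -0.9, -1.3]
gripper_width: 0.151
finger_force: 68.5
```

```bash
cat > lidfit.py <<'E'
from plan import *
def fit(n,lo,hi,ctr=(538,194)):
    c=cap(n);W=cloud(c);im=c["image"].astype(int);x,y,z=[W[...,i] for i in range(3)]
    m=(z>lo)&(z<hi)&(abs(x-ctr[0])<160)&(abs(y-ctr[1])<140)
    k,lb,st,ce=cv2.connectedComponentsWithStats(m.astype(np.uint8),connectivity=4);i=1+np.argmax(st[1:,4]);q=W[lb==i]
    A=np.c_[q[:,:2]-ctr,np.ones(len(q))]
    co=np.linalg.lstsq(A,q[:,2],rcond=None)[0];r=abs(A@co-q[:,2])<4;co=np.linalg.lstsq(A[r],q[r,2],rcond=None)[0]
    R=cv2.minAreaRect(q[r][:,:2].astype(np.float32))
    print(n,r.sum(),"tilt",np.degrees(np.arctan(co[:2])).round(2),"z",co[2].round(1),"rect",np.round(R[0],1),np.round(R[1],1),round(R[2],2),cv2.boxPoints(R).round().tolist())
if __name__=="__main__":
    s=robot.observe();print(s["ee_pos"],s["wrist_force"],s["gripper_width"])
    fit("side",95,135);c=fit("top",95,135)
    plan([((619.6,177.7,50),Rdown(168.5),20),((619.6,177.7,36.5),Rdown(168.5),5)],deg=6)
E
python3 lidfit.py
```

```text
[618.85367868 177.49090919 118.3274526 ] [-0.03818594 -0.92767843 -1.29001797] 0.15101692840617095
side 1084 tilt [-0.05 -0.19] z 110.6 rect [536.3 192. ] [164.6 206.5] 79.2 [[420.0, 131.0], [622.0, 92.0], [653.0, 253.0], [450.0, 292.0]]
top 710 tilt [-0.18 -0.62] z 112.1 rect [539.5 136.1] [ 47.2 179.2] 79.37 [[447.0, 129.0], [623.0, 96.0], [632.0, 143.0], [456.0, 176.0]]
[0,0.001,0.087,0,0,0,
-0.001,0.001,0.086,0,0,0,
0,0.001,0.087,0,-0.001,-0.001,
-0.001,0.001,0.086,0,0,0,
0,0,0.023,0,0,0,
0,0,0.022,0,0,0,
0,0,0.023,0,0,0]
7 [619.6 177.7  36.5]
```

The lid hangs level (tilt under 0.5°) above the slab, with its centre at about (537,193). Contact should come near TCP z 37.7, so I'm lowering it.

Request:
apply_moves(commands=[0, 0.003, 0.087, 0, 0, 0, -0.001, 0.004, 0.086, 0, 0, 0, -0.003, 0.001, 0.087, 0, 0, 0.003, -0.001, 0.001, 0.086, 0, 0, 0.003, 0, 0, 0.023, 0, 0, 0, 0, 0, 0.022, 0, 0, 0, 0, 0, 0.005, 0, 0, 0, 0, 0, 0, 0, 0, 0])

```text
time_s: 8.5
ee_pos: [620.8, 179.6, 40.7]
tool_rot: [-0.33, -3.124, -0.0]
wrist_force: [0.1, 0.4, -1.8]
gripper_width: 0.153
finger_force: 68.5
```

Request:
apply_moves(commands=[0, 0, 0.005, 0, 0, 0, 0, 0, 0.005, 0, 0, 0, 0, 0, 0.005, 0, 0, 0, 0, 0, 0, 0, 0, 0])

```text
time_s: 9.0
ee_pos: [620.5, 179.5, 37.1]
tool_rot: [-0.33, -3.123, 0.0]
wrist_force: [-0.1, -0.1, -1.0]
gripper_width: 0.151
finger_force: 68.7
```

```bash
python3 - <<'E'
from lidfit import *
s=robot.observe();print(s["ee_pos"],s["wrist_force"],s["gripper_width"])
fit("side",26,45);fit("top",26,45)
E
```

```text
[620.53243334 179.49405198  37.13854869] [-0.08480513 -0.08327675 -0.96947788] 0.15088438126622078
side 1039 tilt [-0.13 -0.12] z 29.3 rect [537.8 193.9] [165.7 205.3] 78.82 [[421.0, 133.0], [622.0, 93.0], [655.0, 255.0], [453.0, 295.0]]
top 558 tilt [ 0.04 -0.24] z 30.6 rect [539.6 138.1] [ 44.5 179.2] 78.9 [[447.0, 134.0], [623.0, 99.0], [632.0, 143.0], [456.0, 177.0]]
```

Request:
apply_moves(commands=[0, 0, 0.004, 0, 0, 0, 0, 0, 0.003, 0, 0, 0, 0, 0, 0, 0, 0, 0])

```text
time_s: 9.48
ee_pos: [620.8, 179.6, 37.2]
tool_rot: [-0.33, -3.124, -0.0]
wrist_force: [-4.6, -1.1, 6.8]
gripper_width: 0.153
finger_force: 69.7
```

Request:
apply_moves(commands=[0, 0, 0, 0, 0, 0, 0, 0, 0, 0, 0, 0, 0, 0, 0, 0, 0, 0, 0, 0, 0, 0, 0, 0, 0, 0, 0, 0, 0, 0], hand=1)

```text
time_s: 10.1
ee_pos: [620.5, 179.5, 35.6]
tool_rot: [-0.33, -3.123, 0.0]
wrist_force: [0.0, 1.1, 0.2]
gripper_width: 0.998
finger_force: 0.0
```

```bash
python3 - <<'E'
from plan import *
s=robot.observe();print(s["ee_pos"],s["wrist_force"],s["gripper_width"])
p=s["ee_pos"];R=Ro.from_rotvec(s["tool_rot"]).as_matrix()
# camera above the tub: camera sits at tool x +85, looks tilted towards... aim axis at tub centre floor
plan([(p+[0,0,100],R,40),((560,20,300),Rdown(176),45),((475,-195,290),Rdown(183.8),45)],deg=9)
# where camera axis hits z=20 with tool at (475,-195,290)
c=robot.capture("wrist");M=np.array(c["mount"]);Q=Rdown(183.8);o=Q@M[:3,3]+[475,-195,290];d=Q@M[:3,2];print(o,o+d*(30-o[2])/d[2])
E
```

```text
[620.49212419 179.46892353  35.64793357] [0.04287689 1.10091318 0.22159569] 0.9979219082866186
[0,0,-0.167,0,0,0,
0,0,-0.166,0,0,0,
0.001,0,-0.167,0,0,0,
0.022,-0.141,-0.137,0,0,-0.015,
0.025,-0.14,-0.137,0,0,-0.015,
0.028,-0.139,-0.137,0,0,-0.015,
0.031,-0.139,-0.137,0,-0.001,-0.015,
0.035,-0.138,-0.136,0,0,-0.015]
[0.038,-0.137,-0.137,0,0,-0.015,
0.058,-0.184,0.008,0,0,-0.014,
0.062,-0.182,0.009,0,0,-0.015,
0.067,-0.181,0.008,0,0,-0.014,
0.07,-0.179,0.008,0,0,-0.015,
0.075,-0.177,0.009,0,0,-0.014,
0.079,-0.176,0.008,0,0,-0.014]
15 [ 474.9 -195.   290. ]
[ 390.04850905 -201.21175584  433.23346501] [ 529.71788168 -191.95710964   30.        ]
```

Request:
apply_moves(commands=[0, 0, -0.167, 0, 0, 0, 0, 0, -0.166, 0, 0, 0, 0.001, 0, -0.167, 0, 0, 0, 0.022, -0.141, -0.137, 0, 0, -0.015, 0.025, -0.14, -0.137, 0, 0, -0.015, 0.028, -0.139, -0.137, 0, 0, -0.015, 0.031, -0.139, -0.137, 0, 0, -0.015, 0.035, -0.138, -0.136, 0, 0, -0.015])

```text
time_s: 11.15
ee_pos: [569.6, 45.7, 273.6]
tool_rot: [-0.144, -3.137, 0.0]
wrist_force: [0.0, -0.9, -0.6]
gripper_width: 0.998
finger_force: 0.0
```

Request:
apply_moves(commands=[0.038, -0.137, -0.037, 0, 0, -0.015, 0.088, -0.184, 0.058, 0, 0, -0.014, 0.092, -0.182, 0.059, 0, 0, -0.015, 0.097, -0.181, 0.058, 0, 0, -0.014, 0.1, -0.179, 0.058, 0, 0, -0.015, 0.105, -0.177, 0.059, 0, 0, -0.014, 0.079, -0.176, 0.058, 0, 0, -0.014, 0, 0, 0, 0, 0, 0])

```text
time_s: 12.15
ee_pos: [443.7, -195.7, 209.3]
tool_rot: [0.098, -3.137, -0.001]
wrist_force: [-0.1, 0.2, 0.5]
gripper_width: 0.998
finger_force: 0.0
```

```bash
python3 - <<'E'
from lidfit import *
import pickle
s=robot.observe();print(s["ee_pos"],s["time_s"],s["joint_pos"].round(2))
fit("top",26,45);fit("side",26,45)
c=cap("wrist");pickle.dump(c,open("w2.pkl","wb"));save(c,"w2.png")
E
```

```text
[ 443.7108143  -195.74954638  209.31217005] 12.15 [-0.49 -0.05  1.55 -0.    1.65 -2.12]
top 3803 tilt [-0.03 -0.05] z 30.8 rect [539.5 196.7] [156.9 205.9] 77.87 [[422.0, 142.0], [624.0, 98.0], [657.0, 252.0], [455.0, 295.0]]
side 549 tilt [ 0.11 -0.02] z 29.6 rect [488.4 204.2] [164.3 102.8] 77.88 [[421.0, 135.0], [521.0, 113.0], [556.0, 274.0], [455.0, 295.0]]
```

View pics/w2.png

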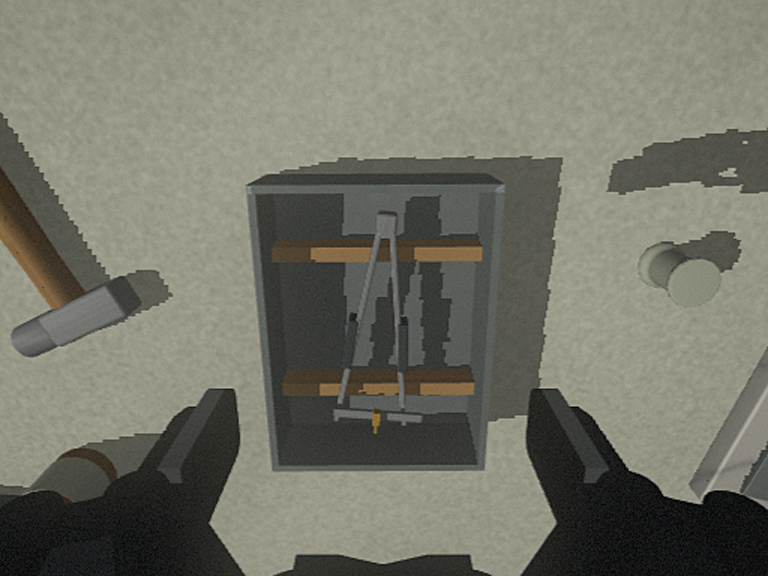

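The wrist view shows the open tub and the tweezers. The heel is at (387,220), the dark pads at (351,340) and (403,345), and the cross bar runs (333,413)-(420,420) with the slider at (376,418). The lid lies flat on the slab at (539.5,196.7), about 2 mm from the middle.

```bash
python3 - <<'E'
from h import *
import pickle
c=pickle.load(open("w2.pkl","rb"));W=cloud(c);im=c["image"]
def ray(u,v,z):
    d=c["R"].T@np.array([(u-c["cx"])/c["fx"],(v-c["cy"])/c["fy"],1]);o=-c["R"].T@c["t"];return (o+d*(z-o[2])/d[2]).round(1)
v,u=np.mgrid[:384,:512]
inn=(u>178)&(u<322)&(v>130)&(v<300)
z=W[...,2]
i32=im.astype(int)
br=inn&(i32[...,0]-i32[...,2]>60)&(v>265)
print("brass",br.sum(),u[br].mean(),v[br].mean(),np.nanmedian(z[br]),np.nanmean(W[br],0))
# arms: dark/steel pixels above ribs at z 36..48
t=inn&(z>34)&(z<54)&(v<290); 
for r in range(136,292,6):
    m=t[r]; 
    if m.any():
        us=np.where(m)[0];g=np.split(us,np.where(np.diff(us)>1)[0]+1)
        print(r,[(a[0],a[-1],np.nanmedian(W[r,a],0).round(1).tolist()) for a in g])
tub=(z>52)&(z<60)&(abs(W[...,0]-500)<130)&(abs(W[...,1]+193)<100);R=cv2.minAreaRect(W[tub][:,:2].astype(np.float32));print(R)
save(c,"c2.png",(210,130,300,300),3.5)
E
```

```text
brass 46 250.06521739130434 281.0869565217391 49.117926805845755 [ 565.18105016 -191.81924413   48.50327808]
142 [(np.int64(252), np.int64(263), [420.0, -193.6, 37.8])]
148 [(np.int64(251), np.int64(264), [425.3, -193.3, 40.2])]
154 [(np.int64(250), np.int64(263), [430.8, -193.8, 40.6])]
160 [(np.int64(249), np.int64(253), [437.2, -198.7, 40.1]), (np.int64(260), np.int64(263), [436.3, -188.8, 41.1])]
166 [(np.int64(248), np.int64(251), [442.8, -199.7, 41.1]), (np.int64(260), np.int64(263), [442.3, -188.3, 40.4])]
172 [(np.int64(246), np.int64(247), [449.5, -202.3, 39.0]), (np.int64(249), np.int64(250), [449.0, -199.4, 40.3]), (np.int64(260), np.int64(264), [448.1, -187.5, 40.6])]
178 [(np.int64(179), np.int64(179), [460.9, -268.0, 35.3]), (np.int64(245), np.int64(248), [455.0, -201.9, 40.8]), (np.int64(261), np.int64(264), [454.4, -186.5, 39.4])]
184 [(np.int64(179), np.int64(179), [466.3, -267.6, 37.6]), (np.int64(244), np.int64(247), [461.3, -202.6, 40.4]), (np.int64(261), np.int64(264), [460.0, -186.1, 41.2])]
190 [(np.int64(179), np.int64(180), [472.9, -267.4, 36.6]), (np.int64(2
[... 3103 characters left out ...]
int64(187), [563.9, -260.8, 43.9]), (np.int64(222), np.int64(269), [560.4, -197.0, 43.2]), (np.int64(316), np.int64(319), [555.3, -121.0, 43.4])]
280 [(np.int64(184), np.int64(187), [571.7, -260.4, 43.3]), (np.int64(223), np.int64(224), [572.8, -220.4, 37.7]), (np.int64(248), np.int64(252), [563.4, -192.0, 49.0]), (np.int64(261), np.int64(280), [565.5, -170.2, 43.9]), (np.int64(316), np.int64(319), [561.2, -120.6, 45.6])]
286 [(np.int64(184), np.int64(188), [578.9, -259.8, 43.6]), (np.int64(249), np.int64(250), [574.0, -191.9, 44.4]), (np.int64(315), np.int64(318), [571.0, -120.0, 42.2])]
((499.9519348144531, -195.21047973632812), (201.04489135742188, 150.57977294921875), 3.9181840419769287)
```

View pics/c2.png

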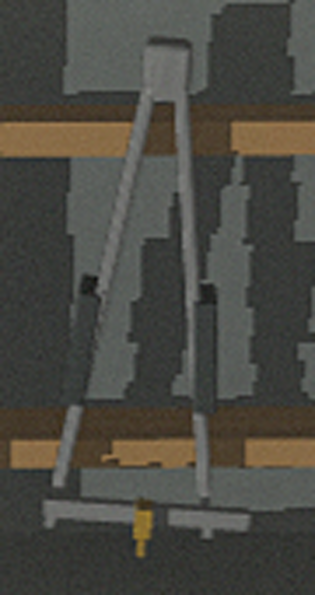

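Tweezers yaw is about -1°, the grip point about (511,-195.2), and the top at z 42 matches ribs at 26 plus 16. The slider is near y +4 mm. I'm turning the tool half round so that the wrist camera looks over the tips.

```bash
python3 - <<'E'
from plan import *
plan([((480,-195,200),Rdown(121),45),((505,-195,180),Rdown(60),45),((511,-195,150),Rdown(-1),45)],deg=9.4)
E
```

```text
[-0.025,-0.003,0.008,0,0,0.1,
-0.024,0.002,0.007,0,0,0.099,
-0.025,0.005,0.008,0,0,0.1,
-0.023,0.009,0.007,0,0,0.1,
-0.021,0.012,0.008,0,0,0.099,
-0.019,0.016,0.008,0,0,0.1,
-0.017,0.018,0.007,0,0,0.1,
-0.009,0.015,0.014,0,0,0.097]
[-0.007,0.017,0.015,0,0,0.097,
-0.004,0.017,0.014,0,0,0.096,
-0.001,0.018,0.014,0,0,0.097,
0.001,0.018,0.014,0,0,0.097,
0.004,0.018,0.015,0,0,0.097,
0.006,0.016,0.014,0,0,0.096,
0.002,0.004,0.021,0,0,0.097,
0.003,0.003,0.022,0,0,0.097]
[0.003,0.003,0.021,0,0,0.097,
0.004,0.002,0.022,0,0,0.097,
0.004,0.002,0.021,0,0,0.096,
0.004,0.002,0.022,0,0,0.097,
0.004,0,0.021,0,0,0.097]
21 [ 510.9 -195.   150. ]
```

Request:
apply_moves(commands=[-0.025, -0.003, 0.008, 0, 0, 0.1, -0.024, 0.002, 0.007, 0, 0, 0.099, -0.025, 0.005, 0.008, 0, 0, 0.1, -0.023, 0.009, 0.007, 0, 0, 0.1, -0.021, 0.012, 0.008, 0, 0, 0.099, -0.019, 0.016, 0.008, 0, 0, 0.1, -0.017, 0.018, 0.007, 0, 0, 0.1, -0.009, 0.015, 0.014, 0, 0, 0.097])

```text
time_s: 13.3
ee_pos: [484.0, -194.4, 197.3]
tool_rot: [-1.756, -2.605, 0.001]
wrist_force: [0.8, -0.4, -0.2]
gripper_width: 1.003
finger_force: 0.0
```

Request:
apply_moves(commands=[-0.007, 0.017, 0.015, 0, 0, 0.097, -0.004, 0.017, 0.014, 0, 0, 0.096, -0.001, 0.018, 0.014, 0, 0, 0.097, 0.001, 0.018, 0.014, 0, 0, 0.097, 0.004, 0.018, 0.015, 0, 0, 0.097, 0.006, 0.016, 0.014, 0, 0, 0.096, 0.002, 0.004, 0.021, 0, 0, 0.097, 0.003, 0.003, 0.022, 0, 0, 0.097])

```text
time_s: 14.3
ee_pos: [507.1, -194.3, 171.3]
tool_rot: [2.929, 1.136, -0.001]
wrist_force: [-0.4, 0.1, -0.4]
gripper_width: 1.003
finger_force: 0.0
```

Request:
apply_moves(commands=[0.003, 0.003, 0.021, 0, 0, 0.097, 0.004, 0.002, 0.022, 0, 0, 0.097, 0.004, 0.002, 0.021, 0, 0, 0.096, 0.004, 0.002, 0.022, 0, 0, 0.097, 0.004, 0, 0.021, 0, 0, 0.097, 0, 0, 0, 0, 0, 0, 0, 0, 0, 0, 0, 0])

```text
time_s: 15.18
ee_pos: [510.9, -194.9, 150.0]
tool_rot: [3.141, -0.021, -0.001]
wrist_force: [1.2, -0.5, 0.2]
gripper_width: 1.001
finger_force: 0.0
```

```bash
python3 - <<'E'
from plan import *
import pickle
s=robot.observe();print(s["ee_pos"],s["time_s"],s["joint_pos"].round(2),Ro.from_rotvec(s["tool_rot"]).as_matrix()[:2,0])
c=cap("wrist");pickle.dump(c,open("w3.pkl","wb"));save(c,"w3.png")
W=cloud(c);z=W[...,2]
m=(z>36)&(z<54)&(abs(W[...,1]+195)<45)&(abs(W[...,0]-500)<92);q=W[m]
for a in range(415,590,12):
    b=q[(q[:,0]>a)&(q[:,0]<a+4)]
    if len(b):
        L=b[b[:,1]<-194.5];H=b[b[:,1]>=-194.5]
        print(a+2,[(len(k),k[:,1].min().round(1),np.median(k[:,1]).round(1),k[:,1].max().round(1),np.median(k[:,2]).round(1)) for k in(L,H) if len(k)])
i=c["image"].astype(int);br=(i[...,0]-i[...,2]>60)&m;print(br.sum(),W[br].mean(0))
br&=W[...,2]>46;print(br.sum(),W[br].mean(0))
E
```

```text
[ 510.92302015 -194.93653216  149.95641042] 15.175 [-0.43  0.15  1.46 -0.    1.53  1.15] [ 0.99990777 -0.01356631]
429 [(21, np.float64(-198.6), np.float64(-196.8), np.float64(-195.1), np.float64(40.5)), (40, np.float64(-194.3), np.float64(-190.8), np.float64(-186.4), np.float64(40.4))]
441 [(21, np.float64(-200.4), np.float64(-197.8), np.float64(-196.1), np.float64(40.3)), (21, np.float64(-189.3), np.float64(-187.6), np.float64(-185.8), np.float64(40.4))]
453 [(22, np.float64(-202.2), np.float64(-200.5), np.float64(-198.8), np.float64(40.3)), (24, np.float64(-187.9), np.float64(-186.2), np.float64(-184.4), np.float64(40.4))]
465 [(20, np.float64(-203.9), np.float64(-202.2), np.float64(-200.6), np.float64(40.3)), (21, np.float64(-186.5), np.float64(-184.8), np.float64(-183.1), np.float64(40.7))]
477 [(27, np.float64(-206.4), np.float64(-203.9), np.float64(-202.3), np.float64(40.2)), (25, np.float64(-185.0), np.float64(-183.5), np.float64(-181.0), np.float64(40.3))]
489 [(24, np.float64(-208.1), np.float64(-206.4), np.float64(-204.0), np.float64(40.3)), (26, np.float64(-183.7), np.flo
[... 661 characters left out ...]
(31, np.float64(-177.4), np.float64(-175.3), np.float64(-173.0), np.float64(40.3))]
549 [(31, np.float64(-217.8), np.float64(-215.4), np.float64(-213.9), np.float64(40.6)), (30, np.float64(-175.7), np.float64(-174.2), np.float64(-171.9), np.float64(40.4))]
561 [(164, np.float64(-220.8), np.float64(-208.9), np.float64(-194.7), np.float64(43.6)), (205, np.float64(-194.0), np.float64(-178.0), np.float64(-159.7), np.float64(43.9))]
573 [(13, np.float64(-221.2), np.float64(-219.8), np.float64(-218.3), np.float64(37.6)), (35, np.float64(-192.1), np.float64(-172.1), np.float64(-169.1), np.float64(38.9))]
135 [ 565.62715193 -191.22428821   48.07569744]
100 [ 563.30772808 -191.20837133   49.14521218]
```

View pics/w3.png

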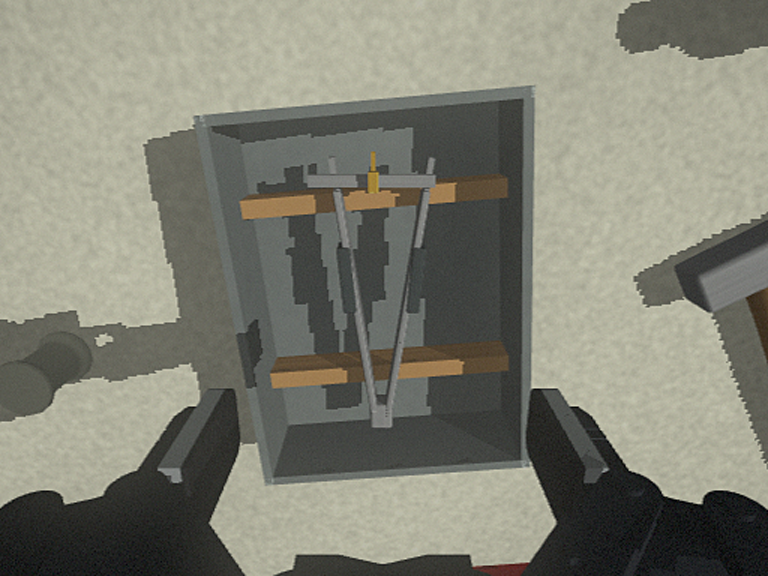

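The tweezers are seen from the tip side: tips at (333,160) and (431,162), slider at (373,180), pads at (345,280) and (416,280), heel at (382,415). The second view agrees with the first: grip (511,-194.5), top at 41.5. I'm descending.

Request:
apply_moves(commands=[0, 0, 0.15, 0, 0, 0, 0, -0.001, 0.15, 0, 0, 0, 0, 0, 0.15, 0, 0, 0, 0, -0.001, 0.125, 0, 0, 0, 0, 0, 0.06, 0, 0, 0, 0, 0, 0.04, 0, 0, 0, 0, 0, 0, 0, 0, 0], hand=0.75, squeeze=25)

```text
time_s: 16.1
ee_pos: [510.5, -195.1, 14.7]
tool_rot: [3.141, -0.027, -0.002]
wrist_force: [-0.1, -0.7, 1.2]
gripper_width: 0.75
finger_force: 0.0
```

Request:
apply_moves(commands=[0, 0, 0, 0, 0, 0, 0, 0, 0, 0, 0, 0, 0, 0, 0, 0, 0, 0, 0, 0, 0, 0, 0, 0, 0, 0, 0, 0, 0, 0], hand=0.43)

```text
time_s: 16.73
ee_pos: [511.5, -195.7, 16.3]
tool_rot: [3.14, -0.027, 0.003]
wrist_force: [-0.2, 0.1, 6.2]
gripper_width: 0.429
finger_force: 7.1
```

Request:
apply_moves(commands=[0, 0, -0.03, 0, 0, 0, 0, 0, -0.05, 0, 0, 0, 0, 0, -0.08, 0, 0, 0, 0, 0, -0.1, 0, 0, 0, 0, 0, -0.1, 0, 0, 0, 0, 0, -0.1, 0, 0, 0, 0, 0, 0, 0, 0, 0])

```text
time_s: 17.6
ee_pos: [511.5, -195.6, 109.1]
tool_rot: [3.14, -0.027, 0.004]
wrist_force: [0.8, -0.2, -0.5]
gripper_width: 0.431
finger_force: 5.7
```

```bash
cat > gap.py <<'E'
from plan import *
import sys,pickle
s=robot.observe();print(s["ee_pos"],s["time_s"],s["gripper_width"],s["finger_force"],s["wrist_force"])
c=cap("wrist");pickle.dump(c,open(sys.argv[1]+".pkl","wb"));save(c,sys.argv[1]+".png",tuple(map(int,sys.argv[2].split(","))) if len(sys.argv)>2 else None,3 if len(sys.argv)>2 else 1.5)
M=np.array(c["mount"]);z=c["range_z"].astype(float);v,u=np.mgrid[:384,:512]
P=np.stack([(u-c["cx"])/c["fx"]*z,(v-c["cy"])/c["fy"]*z,z],-1)@M[:3,:3].T+M[:3,3]  # tool coords
P[z<=0]=np.nan
X,Y,Z=[P[...,k] for k in range(3)]
m=(Z<-5)&(Z>-45)&(abs(Y)<45)&(X>15)&(X<80)
i=c["image"].astype(int);br=m&(i[...,0]-i[...,2]>50);print("brass",br.sum(),np.nanmean(P[br],0).round(2) if br.any() else None,u[br].mean(),v[br].mean())
for a in range(20,70,4):
    b=m&(X>a)&(X<a+2)
    ys=np.sort(Y[b]); g=np.split(ys,np.where(np.diff(ys)>1.2)[0]+1) if len(ys) else []
    print(a+1,[(len(k),k[0].round(1),k[-1].round(1),((k[0]+k[-1])/2).round(2)) for k in g if len(k)>3],np.nanmedian(Z[b]).round(1))
E
python3 gap.py w4
```

```text
[ 511.51401944 -195.56388666  109.09426925] 17.6 0.43145146891077635 5.707799469237216 [ 0.78590724 -0.16646299 -0.49916607]
brass 611 [ 53.91  -8.41 -31.47] 228.91489361702128 166.9328968903437
21 [(61, np.float64(-15.6), np.float64(-11.8), np.float64(-13.69)), (74, np.float64(12.5), np.float64(16.7), np.float64(14.61))] -23.9
25 [(68, np.float64(-15.9), np.float64(-12.2), np.float64(-14.06)), (72, np.float64(12.9), np.float64(17.2), np.float64(15.04))] -23.8
29 [(66, np.float64(-16.6), np.float64(-12.5), np.float64(-14.54)), (70, np.float64(13.3), np.float64(17.5), np.float64(15.39))] -23.7
33 [(68, np.float64(-16.9), np.float64(-12.9), np.float64(-14.87)), (76, np.float64(13.9), np.float64(18.1), np.float64(15.98))] -23.8
37 [(72, np.float64(-17.4), np.float64(-13.2), np.float64(-15.27)), (77, np.float64(14.4), np.float64(18.8), np.float64(16.59))] -23.9
41 [(74, np.float64(-17.6), np.float64(-13.6), np.float64(-15.59)), (74, np.float64(14.9), np.float64(19.3), np.float64(17.07))] -23.9
45 [(65, np.float64(-17.8), np.float64(-13.9), np.float64(-15.84)), (79, np.float64(15.3), np.float64(19.4), np.float64(17.37))] -24.3
49 [(872, np.float64(-41.0), np.float64(21.3), np.float64(-9.84))] -27.6
53 [(1061, np.float64(-41.1), np.float64(21.4), np.float64(-9.84))] -27.5
57 [(60, np.float64(-18.7), np.float64(-15.4), np.float64(-17.05)), (56, np.float64(-10.9), np.float64(-6.5), np.float64(-8.68)), (60, np.float64(17.3), np.float64(20.4), np.float64(18.85))] -21.7
61 [(62, np.float64(-19.1), np.float64(-15.6), np.float64(-17.35)), (35, np.float64(-10.1), np.float64(-8.0), np.float64(-9.03)), (72, np.float64(17.7), np.float64(21.2), np.float64(19.41))] -21.5
65 [(23, np.float64(-10.1), np.float64(-8.2), np.float64(-9.16))] -29.1
69 [] nan
  return np.nanmean(a, axis, out=out, keepdims=keepdims)
```

View pics/w4.png

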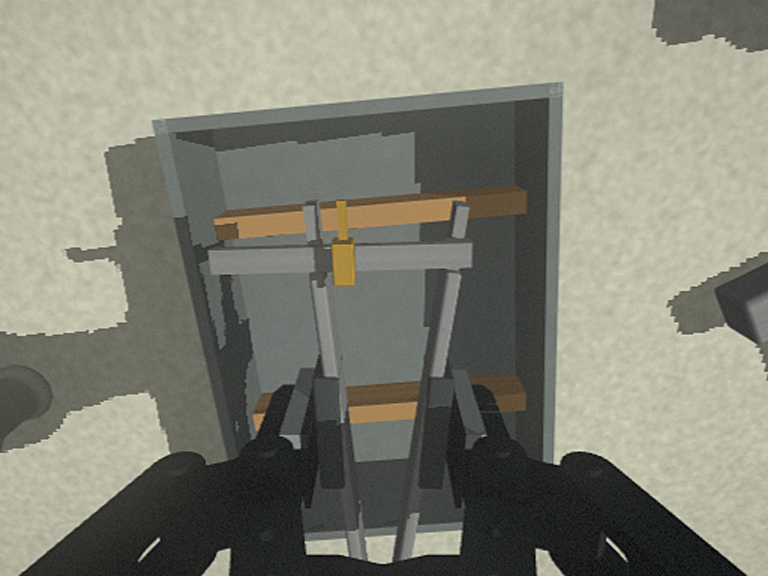

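The wrist view shows the tweezers held clear of the tub. The moving tip is at (312,215), left of the pointer at (342,215), so it's still about 8 mm open. I'm closing further and rising.

Request:
apply_moves(commands=[0, 0, -0.1, 0, 0, 0, 0, 0, -0.1, 0, 0, 0, 0, 0, -0.1, 0, 0, 0, 0, 0, -0.1, 0, 0, 0, 0, 0, -0.08, 0, 0, 0, 0, 0, -0.04, 0, 0, 0, 0, 0, 0, 0, 0, 0], hand=0.385)

```text
time_s: 18.52
ee_pos: [510.6, -195.1, 210.5]
tool_rot: [3.141, -0.027, -0.002]
wrist_force: [-0.4, 0.5, 0.0]
gripper_width: 0.39
finger_force: 7.2
```

```bash
cat > gap2.py <<'E'
from plan import *
s=robot.observe();print(s["ee_pos"],s["time_s"],s["gripper_width"],s["finger_force"],s["wrist_force"])
# several frames; edges at fixed tool-X slices, in a frame turned so that the bar is along y
import sys,pickle
out=[]
for k in range(3):
    c=cap("wrist");M=np.array(c["mount"]);z=c["range_z"].astype(float);v,u=np.mgrid[:384,:512]
    P=np.stack([(u-c["cx"])/c["fx"]*z,(v-c["cy"])/c["fy"]*z,z],-1)@M[:3,:3].T+M[:3,3];P[z<=0]=np.nan
    X,Y,Z=[P[...,j] for j in range(3)];i=c["image"].astype(int);yel=i[...,0]-i[...,2]>45
    m=(Z<-5)&(Z>-45)&(abs(Y)<45)&(X>15)&(X<80)
    fix=m&(Y>9)&(Z>-25.5)&((X<44)&(X>20)|(X>57)); mov=m&(Y<0)&(Z>-25.5)&~yel&((X<44)&(X>20)|(X>57)&(X<61))
    bar=m&(X>46)&(X<57)&(Z<-26)&(Z>-30)&~yel
    # bar direction from its edge columns
    bx=[(y+1,np.nanmean(X[bar&(Y>y)&(Y<y+2)])) for y in range(-36,18,2) if (bar&(Y>y)&(Y<y+2)).sum()>8]
    bx=np.array(bx);sl=np.polyfit(bx[:,0],bx[:,1],1);r=abs(np.polyval(sl,bx[:,0])-bx[:,1])<.7;sl=np.polyfit(bx[r,0],bx[r,1],1)
    al=-np.arctan(sl[0]) # tweezers x axis direction in tool = (cos,sin) al
    ex=np.array([np.cos(al),np.sin(al)]);ey=-np.array([-ex[1],ex[0]]) # tweezers y = -tool y
    def fr(mask): q=np.stack([X[mask],Y[mask]],1);return q@ex,q@ey
    res={}
    def mid(mask,lo,hi):
        a,b=fr(mask);l=[]
        for t in np.arange(lo,hi,1.):
            w=(a>=t)&(a<t+1)
            if w.sum()>6: l.append((t+.5,(np.percentile(b[w],3)+np.percentile(b[w],97))/2,np.ptp(b[w])))
        return np.array(l)
    f=mid(fix,20,64);mv=mid(mov,20,62);fl=np.polyfit(f[:,0],f[:,1],1);ml=np.polyfit(mv[:,0],mv[:,1],1)
    body=m&yel&(Z<-31.5);bd=mid(body,47,56);pt=mid(m&yel,58,66)
    mt=mid(mov,57.5,62);xb=np.polyval(sl,-8)*1.0
    out.append([np.degrees(al),np.polyval(fl,51.5),np.polyval(ml,51.5),mt[:,1].mean() if len(mt) else np.nan,mt[:,2].mean() if len(mt) else np.nan,bd[:,1].mean(),bd[:,2].mean(),pt[:,1].mean() if len(pt) else np.nan,pt[:,2].mean() if len(pt) else np.nan])
print("rot fixed mov movtip w | slider w | pointer w");print(np.round(out,2))
if len(sys.argv)>1: save(c,sys.argv[1]+".png",(170,90,340,220),4)
E
python3 gap2.py
```

```text
[ 510.62551429 -195.07933166  210.48332931] 18.525 0.3902088771849787 7.222853538551135 [-0.35139148  0.48533484  0.02861493]
rot fixed mov movtip w | slider w | pointer w
[[ -2.48 -17.93  11.45  11.96   1.63   8.93   4.6    8.97   1.8 ]
 [ -2.45 -17.88  11.48  11.99   1.65   8.94   4.59   8.96   1.79]
 [ -2.43 -17.85  11.56  12.04   1.59   8.96   4.56   9.04   1.82]]
```

Request:
apply_moves(commands=[0, 0, 0, 0, 0, 0, 0, 0, 0, 0, 0, 0, 0, 0, 0, 0, 0, 0, 0, 0, 0, 0, 0, 0], hand=0.37)

```text
time_s: 19.18
ee_pos: [510.6, -195.1, 210.5]
tool_rot: [3.141, -0.027, -0.002]
wrist_force: [0.4, 0.0, -1.0]
gripper_width: 0.37
finger_force: 8.2
```

```bash
python3 gap2.py g5
```

```text
[ 510.56728305 -195.09773385  210.47881374] 19.175 0.3702405546929243 8.219526261091232 [ 0.37313157  0.02798027 -0.97432737]
rot fixed mov movtip w | slider w | pointer w
[[ -2.78 -17.25   9.23   8.84   0.79   9.55   4.53   9.64   1.86]
 [ -2.87 -17.34   9.16   8.72   0.76   9.42   4.55   9.54   1.76]
 [ -2.84 -17.31   9.21   8.78   0.75   9.48   4.51   9.57   1.79]]
```

View pics/g5.png

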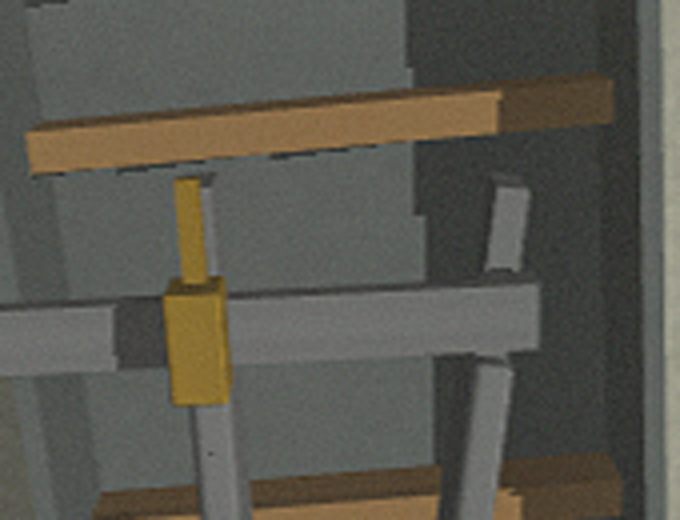

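The crop shows the pointer at (190,230) lying almost over the moving tip, whose right edge shows at (210,230). I'll refine the number using only the unoccluded part of the arm.

```bash
sed -i 's/mov=m&(Y<0)&(Z>-25.5)&~yel&((X<44)&(X>20)|(X>57)&(X<61))/mov=m\&(Y<0)\&(Z>-25.5)\&~yel\&(X<44)\&(X>20)/; s/^    mt=.*/    mt=mv/' gap2.py && sed -i 's/fix=m&(Y>9)&(Z>-25.5)&((X<44)&(X>20)|(X>57))/fix=m\&(Y>9)\&(Z>-25.5)\&(X<44)\&(X>20)/' gap2.py && sed -i 's/^print("rot/print("slopes",fl[0].round(4),ml[0].round(4),"theta",(0.287-(ml[0]-fl[0])).round(4),"widths",f[:,2].mean().round(2),mv[:,2].mean().round(2));print("rot/' gap2.py && python3 gap2.py
```

```text
[ 510.55544808 -195.0815437   210.47941937] 19.325 0.37179071826692484 8.2192862033844 [ 0.79709507  0.20717015 -0.34274921]
slopes -0.1359 -0.0041 theta 0.1552 widths 3.94 3.79
rot fixed mov movtip w | slider w | pointer w
[[ -2.78 -17.08   9.72   9.72   3.8    9.53   4.53   9.63   1.78]
 [ -2.87 -17.06   9.68   9.66   3.8    9.47   4.5    9.54   1.89]
 [ -2.82 -17.08   9.59   9.67   3.79   9.56   4.49   9.59   1.81]]
```

The unoccluded arm, extrapolated to the bar, lies within about 0.2 mm of the slider. One tiny trim, then settle.

Request:
apply_moves(commands=[0, 0, 0, 0, 0, 0, 0, 0, 0, 0, 0, 0, 0, 0, 0, 0, 0, 0, 0, 0, 0, 0, 0, 0, 0, 0, 0, 0, 0, 0, 0, 0, 0, 0, 0, 0, 0, 0, 0, 0, 0, 0, 0, 0, 0, 0, 0, 0], hand=0.368)

```text
time_s: 20.48
ee_pos: [510.6, -195.1, 210.5]
tool_rot: [3.141, -0.027, -0.002]
wrist_force: [-0.7, 0.3, -0.5]
gripper_width: 0.369
finger_force: 8.3
```

```bash
python3 gap2.py && python3 -c "
from lidfit import *
fit('top',26,45)"
```

```text
[ 510.55833658 -195.07526083  210.46250759] 20.475 0.3693791098795995 8.306920230388641 [-0.72456459  0.31092437 -0.53355578]
slopes -0.1334 -0.0089 theta 0.1625 widths 3.93 3.79
rot fixed mov movtip w | slider w | pointer w
[[ -2.86 -17.01   9.41   9.51   3.76   9.59   4.54   9.65   1.85]
 [ -2.89 -17.1    9.42   9.52   3.77   9.58   4.53   9.64   1.8 ]
 [ -2.93 -16.99   9.3    9.47   3.79   9.54   4.55   9.63   1.83]]
top 3789 tilt [-0.06 -0.09] z 30.8 rect [539.7 196.6] [156.7 206.4] 77.89 [[422.0, 142.0], [624.0, 98.0], [657.0, 252.0], [455.0, 295.0]]
```

```bash
python3 -c "
from workcell import robot
print(robot.close_job())"
```

```text
the job is handed in; nothing more can be done
None
```

The job is handed in at about 20.5 s: the lid lies flat and right way up on the slab, about 2 mm from its middle, and the tweezers are held about 21 cm up with the moving tip lined up with the slider to within about 0.2 mm.

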